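# Take the deep bin off its hook and stand it on the balance

### The arm

A 6-joint arm with a two-finger parallel gripper is mounted at the origin on a cart in front of the work surface, level with it; the furniture and walls round the work are solid. World frame = base frame: x ahead of the robot, y to its left, z up, the work surface at z = 0. Lengths are in m, angles in rad, forces in N, time in s.
With the tool pointing down it reaches from about 0.275 to 0.875 m from the base axis. Payload 12.5 kg.
Tool frame: the origin (TCP) lies on the centre line of the jaws, within the pads' length; the fingertips stand r.finger_overhang ahead of it and the grasp point (between the pads) lies 3 mm ahead of it (r.finger_overhang is the distance from the TCP to the fingertips, in m); z points along the fingers, y is the line along which they close (so a half turn about z gives the same grasp; the last joint's range is limited). The gripper opens to 85 mm and grips with 20 to 120 N. Pads are 22 mm wide; open, the fingers measure 114 mm over their backs; the gripper's body (76 mm by 85 mm) begins 54 mm behind the grasp point. The pads swing forward as they close: fully open they stand 13 mm farther back than shut.
Start: joints at [-1.273, 0.351, 1.652, -0, 1.139, -0.085], TCP at [0.205, -0.51, 0.253] pointing down, gripper open.
Joint ranges: [-2.75, 2.75], [-0.79, 2.1], [0.01, 2.65], [-1.57, 4.71], [0.07, 3.14], [-2.87, 2.87]. Speed limits (rad/s): [2.22, 2.22, 2.79, 3.14, 3.14, 3.14].

### API

Orientations are given as a unit quaternion [x, y, z, w].
In Python, from cell import r, optics gives the robot as it stands. The module is installed in compiled form; this text tells all that it offers. Calls block until the motion is done:
- r.move_to(position, orientation): joint-space move of the TCP to a pose.
- r.move_linear(position, rot=None, vel=0.15): straight line of the TCP; rot=None keeps the orientation; vel is the mean speed in m/s.
- r.set_joints(angles): joint-space move.
- r.set_gripper(opening, squeeze=None): opening from 0.0 (shut) to 1.0 (fully open); squeeze is the grip in N (None keeps the last); returns when the fingers have stopped.
- r.sleep(seconds).
- r.inverse_kinematics(position, orientation): joint angles nearest the present ones, or None.
- optics.get_image(name): name is "side" or "top"; returns a dict with "pixels" (400x640x3 uint8, red, green, blue), "depth" (400x640 float32, m along the optical axis (not along the pixel's ray), 0 where there is no reading), "fx", "fy", "cx", "cy" (pixels), "camera_from_world" (4x4, takes a point from world to camera coordinates). Camera axes: x right, y down, z forward; pixel columns grow to the right and rows downward; lengths in m; the calibration is good to about 2 mm. A picture is of the moment at which its call begins.
A pose or a line that the arm cannot do raises r.PlanningError and nothing moves.
- r.hand_in(): hands the job in; it is judged then, once.
Readings, each from a call of its own:
- r.current_t(): time.
- r.current_q(): joint angles.
- r.current_qvel(): joint speeds.
- r.current_effort(): joint torques, N m.
- r.current_tool_pos(): TCP position.
- r.current_ee_rot(): TCP orientation.
- r.current_contact_force(): force on the tool from outside, world axes, zero at the start.
- r.current_torque(): the same for the moment, N m.
- r.current_opening(): opening from 0.0 (shut) to 1.0 (fully open).
- r.current_finger_force(): force on a finger pad.
Only numpy, scipy, OpenCV 4.12 (cv2) and the standard library are available. Lean on these libraries where they do the work, as an engineer would, in place of code of your own. Each camera call takes 0.05 s, during which the arm holds its last target. There are 200 camera calls.

### The job

Three small grey bins hang on the hook rack. Lift the deepest one up off its hook, leaving the other two hanging where they are, and set it down gently, standing upright in the middle of the bench balance's square steel pan. Let go of it.

Things in the scene. Friction and masses are not known exactly. Their poses are not given: they have to be found in the camera images.
- deep_bin_mid (a point): Centre (half-way up) of the deepest bin, the one to take: open grey plastic box, pale blank card on its front, 56 mm deep (x), 50 wide (y), 90 high (z up), 90 g, empty. -x faces away from the rack. Side walls full height, front wall 58 mm. A lip behind its rim, 26 wide, reaches 8 mm back and 14 mm down over an upturned steel tongue of the rack: raised more than 14 mm it is free. Tilts up to 3 degrees.
- half_bin: Bin to leave hanging: like the deep bin but 55 mm high. Origin at the centre of its underside, axes as there. The three bins hang in any order on hooks 100 mm apart in a row, rims level, 153 mm above the bench. The fixed rack's white panel stands 16 mm behind the bins' backs, its top 4 mm below the rims.
- flat_bin: Bin to leave hanging: like the deep bin but 40 mm high. Origin at the centre of its underside, axes as there.
- pan (a point): Centre of the upper face of the balance's square steel pan, 130 x 130 mm, 45 mm above the bench, level, z up; it does not give way. The white balance is fixed to the bench; its keys and display lie on the -x side of the pan, lower than the pan.
Mind the look-alikes: they are no part of the job. Leave any pink look-alike of the part that bears deep_bin_mid alone.

How it is judged:
By the outcome, as a careful person would: the job done as asked, in the order asked, and still so for the second after the job is handed in, with the robot touching nothing.
It also fails if it takes over 37 s, if anything falls off the work surface, if the arm or the gripper's body presses on something with over 40 N, if the wrist force passes 120 N, or if a joint passes its speed limit or range.

## Working session

There is one attempt and no reset: what is moved stays moved. The work goes in short steps, each a Python script; the robot and the scene stay as the last script left them, time stands still between calls to the robot, and variables do not carry over. Pictures are saved under pics/ and viewed, at most 10 in all, crops included, and the job is handed in when it is done.

```bash
mkdir -p pics
cat > h.py <<'E'
import numpy as np,cv2
from cell import r,optics
def grab(n,tag):
    d=optics.get_image(n); np.savez(f'{tag}.npz',**d); cv2.imwrite(f'pics/{tag}.png',d['pixels'][:,:,::-1]); return d
def world(d,u,v,z=None):
    T=np.linalg.inv(d['camera_from_world']); k=np.array([(u-d['cx'])/d['fx'],(v-d['cy'])/d['fy'],1.])
    if z is None: return T[:3,:3]@(k*d['depth'][int(v),int(u)])+T[:3,3]
    ray=T[:3,:3]@k; return T[:3,3]+ray*(z-T[2,3])/ray[2]
def cloud(d):
    v,u=np.mgrid[:400,:640]; Z=d['depth']; T=np.linalg.inv(d['camera_from_world'])
    P=np.stack([(u-d['cx'])/d['fx']*Z,(v-d['cy'])/d['fy']*Z,Z],-1)@T[:3,:3].T+T[:3,3]; P[Z==0]=np.nan; return P
E
python3 - <<'E'
from h import *
for n in('side','top'):
    d=grab(n,n+'0'); T=np.linalg.inv(d['camera_from_world']); print(n,T[:3,3].round(3),T[:3,2].round(2),T[:3,0].round(2),d['fx'])
print(r.current_ee_rot(),r.finger_overhang,r.current_t())
E
```

```text
side [0.087 0.659 0.515] [ 0.47 -0.76 -0.45] [-0.85 -0.53 -0.01] 507.8354504845874
top [ 0.498 -0.067  0.953] [ 0.08  0.02 -1.  ] [-0.02 -1.   -0.02] 420.65412379351886
[ 9.81739008e-01  1.90232100e-01 -7.22493846e-05 -5.13320692e-04] 0.022 0.1
```

View pics/side0.png

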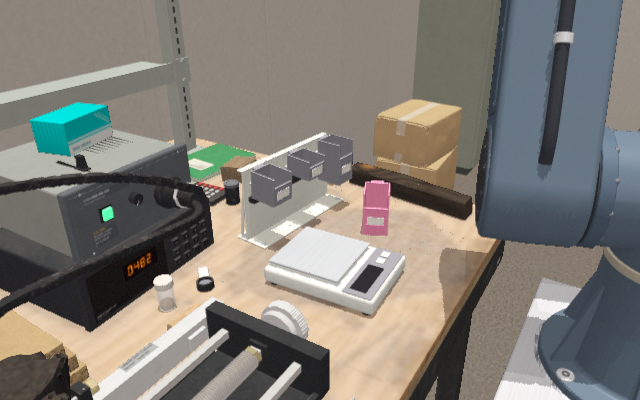

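View pics/top0.png

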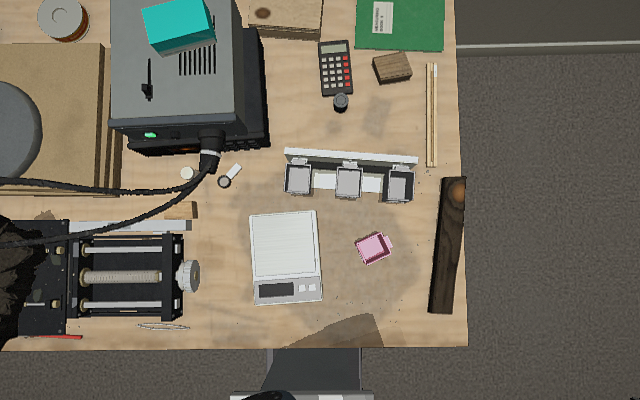

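Side view: the three grey bins are at about (270,185), (305,163) and (337,158). The last looks tallest; it is rightmost in the top view, at (398,185). The pink look-alike at (376,208) is not the one to take. The pan is at (320,253) in side and (284,245) in top. I'll confirm with an enlarged crop and measure.

Run:
```python
from h import *
s=dict(np.load('side0.npz')); t=dict(np.load('top0.npz'))
a=cv2.resize(s['pixels'][125:245,230:400],None,fx=4,fy=4,interpolation=cv2.INTER_CUBIC)[:,:,::-1]
b=cv2.resize(t['pixels'][140:215,270:430],None,fx=4,fy=4,interpolation=cv2.INTER_CUBIC)[:,:,::-1]
cv2.imwrite('pics/crop.png',np.vstack([cv2.copyMakeBorder(x,0,0,0,680-x.shape[1],0) for x in(a[:290],b)]))
P=cloud(t); z=P[...,2]
def show(m,n,zz):
    k,l,st,c=cv2.connectedComponentsWithStats(m.astype('uint8'))
    for i in range(1,k):
        if st[i,4]>60:
            pts=np.argwhere(l==i)[:,::-1]; 
            w=np.array([world(t,u,v,zz)[:2] for u,v in pts],'float32'); q=cv2.minAreaRect(w)
            print(n,c[i].round(0),st[i,4],np.round(q[0],4),np.round(q[1],4),round(q[2],1),'z',np.median(z[l==i]).round(4))
show((z>.125)&(z<.17)&(P[...,0]<.75)&(abs(P[...,1])<.3),'rim',.153)
show((abs(z-.045)<.006)&(P[...,0]>.3)&(P[...,0]<.65)&(P[...,1]>-.05)&(P[...,1]<.15),'pan',.045)
# depth of each bin front seen from side: lowest z of grey front points
Q=cloud(s); 
for y0 in np.arange(-.35,.15,.01):
    m=(abs(Q[...,1]-y0)<.005)&(Q[...,2]>.03)&(Q[...,2]<.17)&(Q[...,0]>.48)&(Q[...,0]<.66)
    if m.sum()>5: print(y0.round(2),m.sum(),np.nanmin(Q[m],0).round(3),np.nanmax(Q[m],0).round(3))
```

```text
rim [228. 139.] 413 [0.6859 0.1319] [0.0444 0.1406] 52.9 z 0.1603
rim [188. 133.] 110 [0.7013 0.2047] [0.0122 0.0353] 1.9 z 0.1498
rim [157. 135.] 165 [0.6989 0.2726] [0.0134 0.065 ] 1.9 z 0.148
rim [351. 156.] 1232 [ 0.6503 -0.11  ] [0.2579 0.0181] 84.7 z 0.1475
rim [297. 174.] 315 [ 0.614  -0.0074] [0.0511 0.0651] 85.1 z 0.149
rim [350. 178.] 295 [ 0.6045 -0.1058] [0.0498 0.0658] 84.5 z 0.149
rim [401. 179.] 345 [ 0.5972 -0.2034] [0.053  0.0648] 86.5 z 0.1496
pan [283. 244.] 3606 [0.4832 0.0328] [0.1295 0.1295] 3.6 z 0.044
-0.35 76 [ 0.487 -0.355  0.038] [ 0.619 -0.345  0.043]
-0.34 93 [ 0.48  -0.345  0.038] [ 0.621 -0.335  0.044]
-0.33 123 [ 0.481 -0.335  0.037] [ 0.62  -0.325  0.044]
-0.32 175 [ 0.482 -0.325  0.03 ] [ 0.614 -0.315  0.044]
-0.31 140 [ 0.481 -0.315  0.031] [ 0.601 -0.305  0.042]
-0.3 32 [ 0.48  -0.305  0.03 ] [ 0.521 -0.299  0.04 ]
-0.24 6 [ 0.634 -0.237  0.032] [ 0.644 -0.235  0.149]
-0.23 327 [ 0.563 -0.235  0.03 ] [ 0.646 -0.225  0.153]
-0.22 137 [ 0.561 -0.225  0.032] [ 0.648 -0.215  0.153]
-0.21 122 [ 0.561 -0.215  0.031] [ 0.65  -0.205  0.153]
-0.2 177 [ 0.56
[... 984 characters left out ...]

-0.02 289 [ 0.48  -0.025  0.031] [ 0.659 -0.015  0.153]
-0.01 313 [ 0.48  -0.015  0.031] [ 0.658 -0.005  0.153]
0.0 379 [ 0.481 -0.005  0.03 ] [0.66  0.005 0.153]
0.01 477 [0.48  0.005 0.031] [0.66  0.015 0.153]
0.02 895 [0.48  0.015 0.03 ] [0.66  0.025 0.152]
0.03 115 [0.48  0.025 0.042] [0.546 0.035 0.046]
0.04 116 [0.48  0.035 0.043] [0.544 0.045 0.047]
0.05 118 [0.48  0.045 0.042] [0.545 0.055 0.046]
0.06 118 [0.481 0.055 0.041] [0.544 0.065 0.047]
0.07 117 [0.48  0.065 0.042] [0.544 0.075 0.046]
0.08 121 [0.48  0.075 0.042] [0.542 0.085 0.046]
0.09 185 [0.48  0.085 0.031] [0.544 0.095 0.046]
0.1 266 [0.48  0.095 0.03 ] [0.546 0.105 0.047]
0.11 77 [0.48  0.105 0.03 ] [0.546 0.11  0.034]
```

View pics/crop.png

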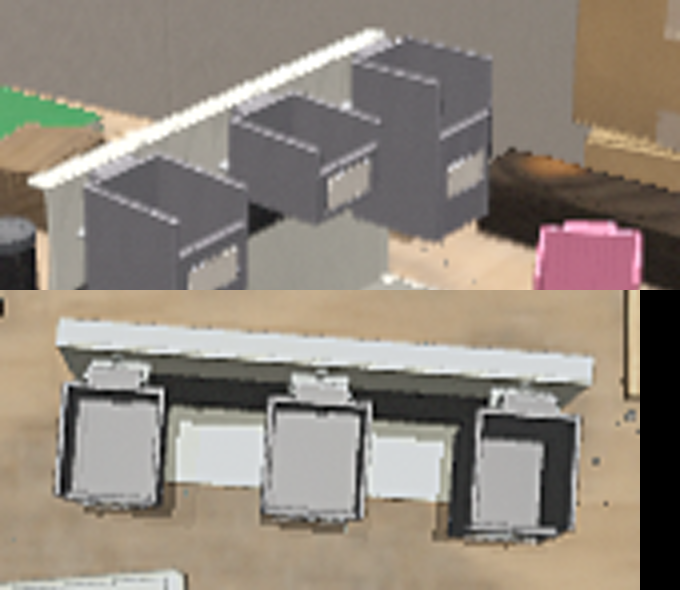

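The crop confirms it: the right-hand bin (top view (398,185), side view (337,158)) is clearly the tallest. The left one is half height, the middle one is flat, and the pink one stands on the bench. The sizes check out: rim and lip 53x65 mm at z 0.15, pan 129.5 mm square at 0.044, and side and top views agree. I'll grip across the side walls.

```bash
cat >> h.py <<'E'
def q(deg): a=np.radians(deg)/2; return [np.cos(a),np.sin(a),0,0]
E
python3 - <<'E'
from h import *
b=[.5935,-.2035]
r.move_to(b+[.23],q(-5)); r.set_gripper(.9,30)
r.move_linear(b+[.121],vel=.1); print(r.current_tool_pos(),r.current_contact_force())
r.set_gripper(0,30); print('open',r.current_opening(),r.current_finger_force(),r.current_contact_force())
r.move_linear(b+[.146],vel=.05); print(r.current_contact_force(),r.current_opening())
r.move_linear(b+[.231],vel=.12); print(r.current_contact_force(),r.current_opening(),r.current_t())
s=grab('side','side1'); t=grab('top','top1')
Q=cloud(s); m=(abs(Q[...,1]+.2035)<.02)&(Q[...,2]>.178)&(Q[...,2]<.225)&(abs(Q[...,0]-.5655)<.02)
p=Q[m]; print(m.sum(),p.min(0),p.max(0)); A=np.c_[p[:,1:],np.ones(len(p))]; print('front x=ay+bz+c',np.linalg.lstsq(A,p[:,0],rcond=None)[0])
cv2.imwrite('pics/c1.png',np.hstack([cv2.resize(x['pixels'][y:y+130,u:u+130],None,fx=3,fy=3)[:,:,::-1] for x,y,u in((s,80,250),(t,120,300))]))
E
```

```text
[ 0.59385317 -0.20363729  0.12168726] [ 0.93429616 -0.35700656 -0.14783383]
open 0.5814224996511783 21.88052862882614 [-1.60833916 -1.07481489  5.24408449]
[-0.29381359  0.2218276  -0.34233747] 0.5833161692941565
[-0.69549731  0.24356815 -1.25278608] 0.582734021661898 5.2667
246 [ 0.56097615 -0.22347303  0.17845163] [ 0.58435328 -0.18362821  0.22486093]
front x=ay+bz+c [0.02718926 0.02653127 0.56475128]
```

View pics/c1.png

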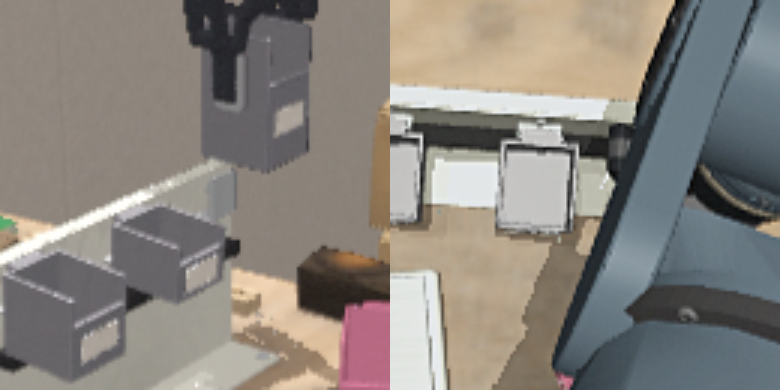

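The bin (crop-left, about (255,95)) hangs free in the gripper, nearly upright (about 1.5°), and the other two still hang on their hooks. Next I carry it to the pan and lower it until it touches.

Run:
```python
from h import *
from scipy.spatial.transform import Rotation as R
c=[.4838,.0328]
r.move_linear(c+[.231],rot=q(3.6),vel=.15); r.move_linear(c+[.115],vel=.1)
r.sleep(.3); f0=np.array(r.current_contact_force()); z=.115
while z>.097:
    z-=.001; r.move_linear(c+[z],vel=.02); f=np.array(r.current_contact_force())-f0
    if f[2]>3: break
print(z,f,r.current_t())
s=grab('side','side2')
cv2.imwrite('pics/c2.png',cv2.resize(s['pixels'][150:320,240:420],None,fx=3,fy=3)[:,:,::-1])
```

```text
0.104 [-0.11232319  0.07009154  6.39400088] 11.6083
```

View pics/c2.png

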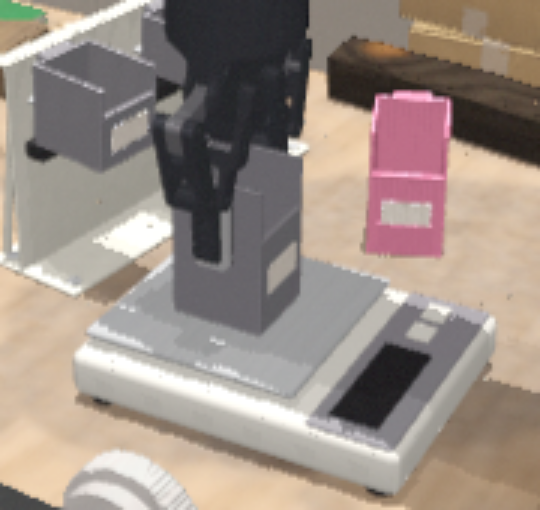

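The bin stands on the pan, crop about (238,250), with contact at the predicted height. Now I release, retreat and check.

Run:
```python
from h import *
r.set_gripper(.9); p=list(r.current_tool_pos()); r.move_linear(p[:2]+[.25],vel=.1)
r.move_to([.35,-.3,.28],q(3.6)); r.sleep(.3)
t=grab('top','top3'); s=grab('side','side3'); P=cloud(t); z=P[...,2]
m=(z>.12)&(z<.15)&(abs(P[...,0]-.485)<.07)&(abs(P[...,1]-.03)<.07)
w=np.array([world(t,u,v,.135)[:2] for v,u in np.argwhere(m)],'float32'); print(m.sum(),cv2.minAreaRect(w),np.nanmax(z[m]),r.current_t())
cv2.imwrite('pics/c3.png',np.hstack([cv2.resize(x['pixels'][y:y+190,u:u+190],None,fx=2,fy=2)[:,:,::-1] for x,y,u in((s,120,230),(t,130,240))]))
```

```text
221 ((0.4900102913379669, 0.033820413053035736), (0.06259103864431381, 0.05101185292005539), 3.7863216400146484) 0.13806469250759001 15.4
```

View pics/c3.png

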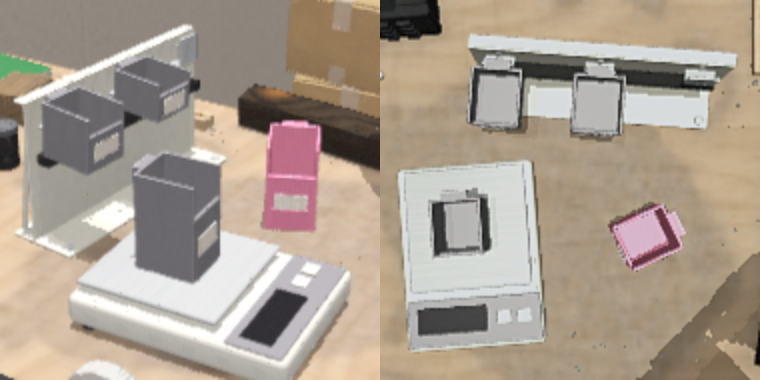

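The bin stands upright within about 3 mm of the pan's centre, the other two still hang, and the arm is clear.

```bash
python3 -c "
from cell import r
print(r.hand_in())"
```

```text
the job is handed in; nothing more can be done
None
```

Handed in: the deepest bin was lifted off its hook and released standing upright on the balance pan, about 3 mm from centre, with the other two still hanging, after about 15.4 s of robot time.

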